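# Find the release notch in the case's front rail and pop the lid

### The arm

A 7-joint arm with a two-finger parallel gripper is mounted at the origin on the work surface. World frame = base frame: x ahead of the robot, y to its left, z up, the work surface at z = 0. Lengths are in mm, angles in rad, forces in N, time in s.
With the tool pointing down it reaches from about 350 to 900 mm from the base axis. Payload 8.1 kg.
Tool frame: the origin (TCP) lies midway between the tips of the shut fingers; the grasp point (between the pads) lies 19 mm behind it; z points along the fingers, x is the direction in which the jaws open and shut, and the axes are right-handed (so a half turn about z gives the same grasp; the last joint's range is limited). The gripper opens to 85 mm and grips with 20 to 120 N. Pads are 22 mm wide; open, the fingers measure 114 mm over their backs; the gripper's body (76 mm by 85 mm) begins 54 mm behind the grasp point. The pads swing forward as they close: fully open they stand 13 mm farther back than shut.
Start: joints at [1.155, 0.434, 0.025, 1.573, -0.012, 1.134, -0.075], TCP at [192.304, -594.694, 231.323] pointing down, gripper open.
Joint ranges: [-2.62, 2.62], [-0.44, 2.09], [-1.27, 1.32], [0.08, 2.57], [-1.32, 4.46], [0.12, 2], [-2.74, 2.74]. Speed limits (rad/s): [2.22, 2.22, 3.01, 3.01, 3.14, 3.14, 3.14].

### API

Orientations are given as a 3x3 rotation matrix whose columns are the frame's x, y, z axes.
In Python, from workcell import telemetry, vision, job gives the robot as it stands.
- The arm moves only by the shell command python3 -m pendant 'ROWS'. ROWS is JSON, a list of rows, each a list of 7 numbers: the shift along the tool's x, y, z in m, then the turn, a rotation vector about the tool's x, y, z in degrees, then the finger opening in m, from 0 to 0.0854. A call has 1 to 12 rows; each row shifts and turns the commanded pose from where the row before left it, along the tool's axes as they then stand; what a row does not reach is not made up. A row lasts 1/10 s, in which the tool goes at most 50 mm and 8.59 degrees, less where a joint would pass 70% of its speed; a pose out of reach is approached as far as the arm can. A call with a gripper value outside its range is refused whole. The fingers move at their own pace and stop on an object; the grip force is fixed at half the most. Time passes only in rows, so rows that do not move let the fingers close. It gives the time, the measured TCP pose, the force and the opening at its end, in the units of the state.
- telemetry.sense(): the state, without advancing time (a new reading comes with each control period).
- vision.capture(name): name is "scene" or "top" or "wrist"; returns a dict with "color" (420x560x3 uint8, red, green, blue), "fx", "fy", "cx", "cy" (pixels), "k1" (the pictures are not rectified: a ray, as slopes to the right and down, at radius r is drawn at 1 + k1 r^2 times it, then the intrinsics apply), "R" (3x3) and "t" (3): a world point X has camera coordinates R X + t. Camera axes: x right, y down, z forward; pixel columns grow to the right and rows downward; lengths in mm; the calibration is good to about 2 mm. A picture is of the moment at which its call begins. There is no depth.
- job.job_done(): hands the job in, once; it reports no verdict.
The state is a dict: "clock": time; "joint_pos": joint angles; "joint_velocities": joint speeds; "tau": joint torques, N m; "eef_pos": TCP position; "eef_rot": TCP orientation; "wrist_force": force on the tool from outside, world axes, zero at the start; "moment": the same for the moment, N m; "opening": finger opening in mm.
Only numpy, scipy, OpenCV 4.12 (cv2) and the standard library are available. Lean on these libraries where they do the work, as an engineer would, in place of code of your own. Each camera call takes 0.05 s, during which the arm holds its last target.

### The job

The crockery case on the table has a release notch hidden somewhere along the metal rail of its front edge. Touch the rail's left corner block (left as seen from the robot) with a fingertip, feel along the rail to the notch, and press the key inside it fully down so that the lid pops ajar. Do not touch the lid itself, leave the loose crockery and the tape core where they stand, and finish clear of everything.

Things in the scene. Friction and masses are not known exactly. Their poses are not given: they have to be found in the camera images.
- case: Fixed storage case for crockery, 240 mm deep (its x), 360 mm wide (its y), 90 mm high; origin at the centre of its underside on the table, z up; its front, with the metal rail, faces its own -x, towards the robot. It does not move.
- edge_start (a point): Centre of the top face of the rail's left corner block (40 x 40 mm, +y end of the case's front edge), 90 mm above the table. The rail is a plain aluminium strip 40 mm wide along the whole front edge, top level at 90 mm, with faint cross seams. Between the corner blocks it has one notch, placed anew each time and not given: it must be felt or seen.
- edge_end (a point): Centre of the top face of the rail's right corner block, like the left one, 320 mm from edge_start. The notch is a slot 44 mm long along the rail, open across the rail's whole 40 mm width; its centre is at least 48 mm from the centres of both corner blocks. Closed fingertips fit in.
- start_pad: The left corner block of the rail itself; origin at the centre of its underside, 30 mm below point edge_start; fixed to the case.
- key (a joint): Release key, the floor of the notch, 36 x 42 mm, same metal: travel downwards in m, 0 = up (10 mm below the rail top), 0.008 = fully down (18 mm below the rail top). It needs about 5 to 9 N and then stays where it is left; it has no return spring.
- lid (a joint): Lid angle in rad, 0 = shut, about 0.08 = popped ajar. Linked to the key: 0.01 rad per mm of key travel; hinged on the case's far (+x) edge, so the lid's front rises about 15 mm when the key is fully down.
- lid_front (a point): Middle of the lid's front border, on its top face. The lid is a clear panel in a thin aluminium frame, 190 (case x) x 335 x 5 mm, lying just behind the rail (gap about 5 mm), its top 89 mm above the table while shut. Not to be touched.
- mug: Loose bystander: white mug, 80 mm across, 90 mm high; origin at the centre of its underside. Leave alone.
- tumbler: Loose bystander: clear glass tumbler, 68 mm across, 95 mm high; origin at the centre of its underside. Leave alone.
- tape_roll: Loose bystander: cardboard ring (tape core), 100 mm across, 48 mm high, lying flat; origin at the centre of its underside. Leave alone.
- jar: Loose bystander: amber glass jar, 72 mm across, 85 mm high; origin at the centre of its underside. Leave alone.
- bowl: Loose bystander: blue bowl, 120 mm across, 50 mm high; origin at the centre of its underside. Leave alone.
- shaker: Loose bystander: small white ceramic salt shaker, 38 mm across, 63 mm high; origin at the centre of its underside. Leave alone.

How it is judged:
By the outcome, as a careful person would: the job done as asked, in the order asked, and still so for the second after the job is handed in, with the robot touching nothing.
It also fails if it takes over 72 s, if anything falls off the work surface, if the arm or the gripper's body presses on something with over 40 N, if the wrist force passes 120 N, or if a joint passes its speed limit or range.

## Working session

There is one attempt and no reset: what is moved stays moved. The work goes in short steps, Python scripts to look and compute and a shell command to move; the robot and the scene stay as the last step left them, time stands still between calls to the robot, and variables do not carry over. Pictures are saved under pics/ and viewed, and the job is handed in when it is done.

```bash
ls; mkdir -p pics; python3 - <<'E'
from workcell import telemetry, vision
import cv2
s=telemetry.sense()
for k,v in s.items(): print(k,v)
for n in("scene","top"):
    d=vision.capture(n); cv2.imwrite(f"pics/{n}0.png",d["color"][:,:,::-1]); print({k:d[k] for k in d if k!="color"})
E
```

```text
pics
clock 0.0
joint_pos [ 1.15542277  0.43521013  0.02494624  1.57411228 -0.01155947  1.13399406
 -0.07507995]
joint_velocities [ 1.45241213e-04  8.00816863e-04 -1.03826102e-05 -2.91366630e-04
  8.98091024e-04 -5.31374818e-04  5.82852345e-04]
tau [-5.31194764e-04 -6.70476580e+01  1.02512319e+00 -3.16202044e+01
  1.57199433e-02  1.27241708e-02  1.29289953e-05]
eef_pos [ 192.10164127 -594.20736751  230.52777938]
eef_rot [[ 3.07690233e-01 -9.51486367e-01 -6.43523840e-04]
 [-9.51485288e-01 -3.07690860e-01  1.44272180e-03]
 [-1.57073652e-03  1.68392061e-04 -9.99998752e-01]]
wrist_force [ 0.41675646 -0.15095352 -1.24319033]
moment [-0.01382302 -0.02440142 -0.00164255]
opening 85.32182584076654
{'fx': 428.65230860735744, 'fy': 428.65230860735744, 'cx': 275.9531836567256, 'cy': 205.2305689911329, 'k1': 0.0464646172211241, 'R': array([[ 0.6778322 ,  0.73509009, -0.01364049],
       [ 0.46324105, -0.44141814, -0.76847756],
       [-0.5709214 ,  0.51458   , -0.63973134]]), 't': array([-432.06502563, -219.55976157, 1187.09408627])}
{'fx': 454.48636109439826, 'fy': 454.48636109439826, 'cx': 273.0461009928868, 'cy': 205.85177082849535, 'k1': -0.02863715565376169, 'R': array([[-0.01816864, -0.99921579,  0.03518105],
       [-0.99760068,  0.0157658 , -0.06741161],
       [ 0.06680409, -0.03632142, -0.99710479]]), 't': array([  1.84890739, 590.14228765, 957.92472589])}
```

View pics/scene0.png

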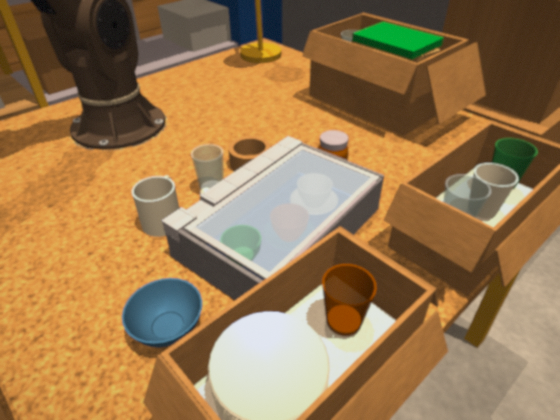

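View pics/top0.png

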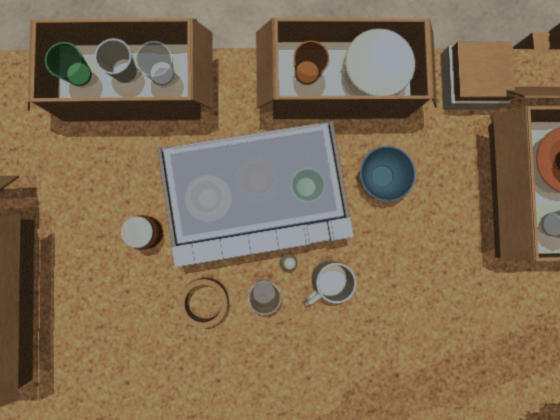

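```bash
cat > h.py <<'E'
import numpy as np, cv2
from workcell import telemetry, vision
def ray(d,u,v):
    q=np.array([(u-d["cx"])/d["fx"],(v-d["cy"])/d["fy"]]);p=q.copy()
    for _ in range(20): p=q/(1+d["k1"]*(p@p))
    R=np.array(d["R"]);c=-R.T@np.array(d["t"]);return c,R.T@np.array([p[0],p[1],1])
def toz(d,u,v,z):
    c,r=ray(d,u,v);return c+r*(z-c[2])/r[2]
def proj(d,X):
    x=np.array(d["R"])@np.array(X,float)+d["t"];p=x[:2]/x[2];p=p*(1+d["k1"]*(p@p))
    return p*d["fx"]+[d["cx"],d["cy"]]
E
python3 - <<'E'
from h import *
d=vision.capture("top");im=d["color"][:,:,::-1]
c=im[205:275,160:365];cv2.imwrite("pics/rail.png",cv2.resize(c,None,fx=3.9,fy=3.9,interpolation=cv2.INTER_CUBIC))
d=vision.capture("scene");im=d["color"][:,:,::-1]
c=im[130:260,150:400];cv2.imwrite("pics/rails.png",cv2.resize(c,None,fx=3.2,fy=3.2,interpolation=cv2.INTER_CUBIC))
E
```

```text
(no output)
```

View pics/rail.png

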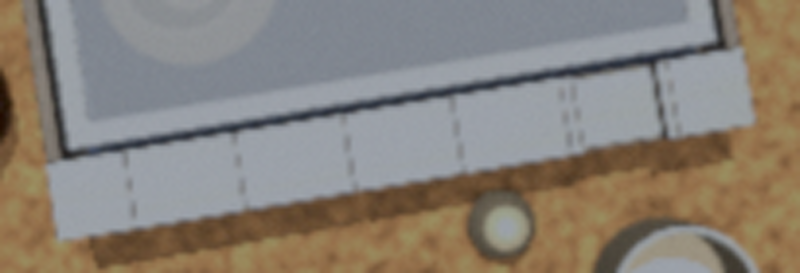

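View pics/rails.png

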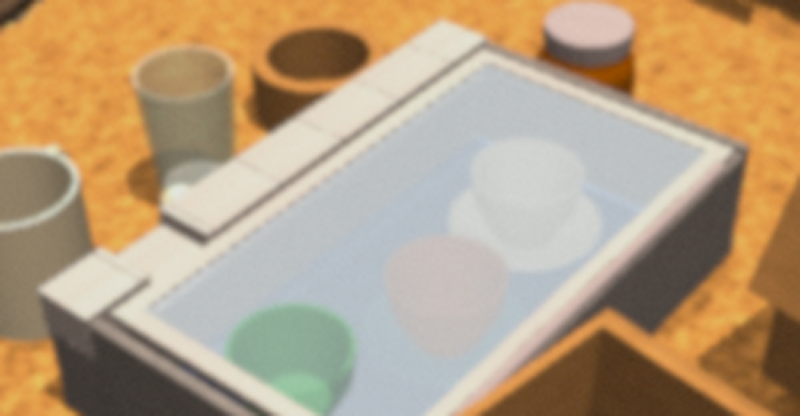

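```bash
python3 - <<'E'
from h import *
np.set_printoptions(precision=1,suppress=True)
d=vision.capture("top")
f=lambda x,y,z=90: toz(d,(x+.5)/3.9-.5+160,(y+.5)/3.9-.5+205,z)
P={k:f(*v) for k,v in dict(LB=(48,162),LF=(62,240),RF=(753,125),RB=(740,48)).items()}
print(P)
print([np.linalg.norm(P[a]-P[b]) for a,b in("LF","RF")and(("LF","RF"),("LB","RB"),("LF","LB"),("RF","RB"))])
C=sum(P.values())/4
ey=(P["LF"]+P["LB"]-P["RF"]-P["RB"]);ey/=np.linalg.norm(ey);ex=np.array([ey[1],-ey[0],0])
print("C",C,"ey",ey,"ang",np.degrees(np.arctan2(ex[1],ex[0])))
s=C+160*ey;e=C-160*ey;print("start",s,"end",e)
for q in((566,90),(575,90),(657,97),(664,97)): 
    p=f(*q);print(q,(s-p)@ey)
n=[(s-f(*q))@ey for q in((577,105),(662,97))];m=np.mean(n);print(n,m,"notch",s-m*ey, np.ptp(n))
for nm,u,v,z in (("shaker",289,262,63),("mug",336,283,90),("tumb",265,290,95),("tape",206,301,48),("jar",138,232,85),("bowl",388,175,50)):
    p=toz(d,u,v,z);print(nm,p,"rail coords x,y from C",(p-C)@ex,(p-C)@ey)
ds=vision.capture("scene")
for q in((168,213),(205,238),(145,280),(105,252),(40,292),(445,22),(487,45),(97,318),):
    p=toz(ds,(q[0]+.5)/3.2-.5+150,(q[1]+.5)/3.2-.5+130,90);print(q,p,(s-p)@ey,(p-C)@ex)
E
```

```text
{'LB': array([508.8, 195.4,  90. ]), 'LF': array([469.5, 188.5,  90. ]), 'RF': array([ 521. , -164.1,   90. ]), 'RB': array([ 560.7, -158.5,   90. ])}
[np.float64(356.3356311652068), np.float64(357.63839308582135), np.float64(39.952600824937974), np.float64(40.04368604899009)]
C [515.   15.3  90. ] ey [-0.1  1.   0. ] ang 8.324137841816139
start [491.8 173.7  90. ] end [ 538.2 -143.    90. ]
(566, 90) 246.32553041982953
(575, 90) 250.88593374667377
(657, 97) 291.91613939189205
(664, 97) 295.47780191673644
[np.float64(250.61477699203323), np.float64(294.4600528224125)] 272.53741490722285 notch [531.3 -96.   90. ] 43.84527583037925
shaker [471.7 -37.1  63. ] rail coords x,y from C -50.40436752818903 -45.65346232921206
mug [ 429.8 -127.9   90. ] rail coords x,y from C -105.01363619124994 -129.45197917499974
tumb [419.9  13.4  95. ] rail coords x,y from C -94.42614116888394 11.808560451842062
tape [394.6 134.2  48. ] rail coords x,y from C -101.96198736917168 134.99499953333284
jar [538.  263.3  85. ] rail coords x,y from C 58.6055141514356 241.98979116176073
bowl [ 649.7 -251.8   50. ] rail coords x,y from C 94.58926528090733 -283.87404860953734
(168, 213) [517.  -73.6  90. ] 248.29999651018852 -10.866158886546275
(205, 238) [550.3 -71.6  90. ] 251.16155696538 22.352816013489203
(145, 280) [ 556.9 -116.9   90. ] 296.9196104842859 22.330879119002013
(105, 252) [ 521.6 -119.6   90. ] 294.44046755325206 -12.976867508657199
(40, 292) [ 525.9 -163.7   90. ] 338.72296433168157 -15.128503085914335
(445, 22) [474.4 190.7  90. ] -19.4166172308976 -14.808447231659073
(487, 45) [515.9 190.3  90. ] -12.954888191985077 26.226163731823455
(97, 318) [ 564.8 -152.7   90. ] 333.5251179860516 24.954273486650337
```

```bash
cat >> h.py <<'E'
S=np.array([491.8,173.7,90.]);a=np.radians(8.32);EX=np.array([np.cos(a),np.sin(a),0]);EY=np.array([-np.sin(a),np.cos(a),0])
def togo(target):
    s=telemetry.sense();R=np.array(s["eef_rot"]);p=np.array(s["eef_pos"])
    Rt=np.column_stack([-EY,-EX,[0,0,-1]]);rv=cv2.Rodrigues(R.T@Rt)[0].ravel()
    print("t",s["clock"],"p",p.round(1),"F",np.round(s["wrist_force"],1),"open",round(s["opening"],1))
    print("along",((S-p)@EY).round(1),"across",((p-S)@EX).round(1),"z",p[2].round(1))
    print("tool shift mm",(R.T@(np.array(target)-p)).round(1),"in target frame",(Rt.T@(np.array(target)-p)).round(1),"rotvec deg",np.degrees(rv).round(2))
E
python3 - <<'E'
from h import *
togo(S-3*EX+[0,0,70])
E
```

```text
t 0.3 p [ 192.2 -594.5  231.1] F [-0.3  0.4  0.2] open 85.4
along 716.8 across -407.6 z 231.1
tool shift mm [-639.3 -518.4   71.3] in target frame [-716.8 -404.6   71.1] rotvec deg [0.01 0.03 9.6 ]
```

```bash
python3 -m pendant '[[0,0,0,0,0,4.8,0],[-0.02,-0.02,0,0,0,4.8,0],[-0.03,-0.02,0,0,0,0,0],[-0.04,-0.02,0,0,0,0,0],[-0.04,-0.02,0,0,0,0,0],[-0.04,-0.02,0,0,0,0,0],[-0.04,-0.02,0,0,0,0,0],[-0.04,-0.02,0,0,0,0,0],[-0.04,-0.02,0,0,0,0,0]]'; python3 -c "
from h import *
togo(S-3*EX+[0,0,70])"
```

```text
clock: 1.2
eef_pos: [307.0, -281.5, 231.5]
eef_rot: [[0.145, -0.989, 0.0], [-0.989, -0.145, -0.001], [0.001, -0.0, -1.0]]
wrist_force: [0.7, -0.2, 0.6]
opening: 0.2
t 1.2 p [ 307.  -281.5  231.5] F [ 0.7 -0.2  0.6] open 0.2
along 423.7 across -248.7 z 231.5
tool shift mm [-423.8 -245.7   71.3] in target frame [-423.7 -245.7   71.5] rotvec deg [-0.02 -0.04 -0.01]
```

```bash
python3 -m pendant '[[-0.04,-0.024,0,0,0,0,0],[-0.04,-0.024,0,0,0,0,0],[-0.04,-0.024,0,0,0,0,0],[-0.04,-0.024,0,0,0,0,0],[-0.04,-0.024,0,0,0,0,0],[-0.04,-0.024,0,0,0,0,0],[-0.04,-0.024,0,0,0,0,0],[-0.04,-0.024,0,0,0,0,0],[-0.04,-0.024,0,0,0,0,0],[-0.04,-0.024,0,0,0,0,0],[-0.02,0,0,0,0,0,0],[0,0,0,0,0,0,0]]'; python3 - <<'E'
from h import *
togo(S-3*EX+[0,0,50])
d=vision.capture("wrist"); cv2.imwrite("pics/w1.png",d["color"][:,:,::-1])
E
```

```text
clock: 2.4
eef_pos: [482.8, 171.0, 231.2]
eef_rot: [[0.15, -0.989, -0.0], [-0.989, -0.15, 0.002], [-0.002, 0.0, -1.0]]
wrist_force: [-0.1, 0.5, 0.2]
opening: -0.3
t 2.4 p [482.8 171.  231.2] F [-0.1  0.5  0.2] open -0.3
along 1.3 across -9.3 z 231.2
tool shift mm [-1.1 -6.3 91.2] in target frame [-1.3 -6.3 91.2] rotvec deg [0.01 0.12 0.31]
```

View pics/w1.png

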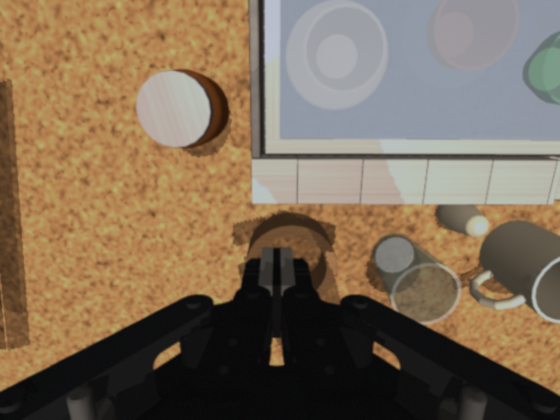

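```bash
python3 - <<'E'
from h import *
d=vision.capture("wrist")
for q in((253,160),(253,204),(297,160),(297,204),(555,204),(555,160)):
    p=toz(d,*q,90);print(q,p.round(1),"along",((S-p)@EY).round(1),"across",((p-S)@EX).round(1))
print(proj(d,telemetry.sense()["eef_pos"]))
E
```

```text
(253, 160) [507.5 190.9  90. ] along -14.8 across 18.0
(253, 204) [468.6 185.9  90. ] along -15.5 across -21.2
(297, 160) [513.  153.7  90. ] along 22.9 across 18.1
(297, 204) [474.3 147.2  90. ] along 23.7 across -21.1
(555, 204) [508.5 -81.9  90. ] along 255.3 across -20.5
(555, 160) [546.2 -66.9  90. ] along 245.9 across 19.0
[276.51538752 263.31287165]
```

```bash
python3 -m pendant '[[0,-0.002,0.04,0,0,0.3,0],[0,-0.002,0.04,0,0,0,0],[0.001,-0.001,0.03,0,0,0,0],[0,0,0.015,0,0,0,0],[0,0,0.007,0,0,0,0],[0,0,0,0,0,0,0],[0,0,0,0,0,0,0]]'; python3 - <<'E'
from h import *
togo(S+[0,0,2]-4*EX)
d=vision.capture("wrist"); cv2.imwrite("pics/w2.png",d["color"][:,:,::-1])
E
```

```text
clock: 3.2
eef_pos: [489.2, 166.4, 100.2]
eef_rot: [[0.139, -0.99, 0.001], [-0.99, -0.139, 0.0], [0.0, -0.001, -1.0]]
wrist_force: [0.7, -0.3, 0.4]
opening: 0.1
t 3.2 p [489.2 166.4 100.2] F [ 0.7 -0.3  0.4] open 0.1
along 6.9 across -3.7 z 100.2
tool shift mm [-6.9  0.4  8.2] in target frame [-6.9  0.3  8.2] rotvec deg [-0.07 -0.01 -0.35]
```

View pics/w2.png

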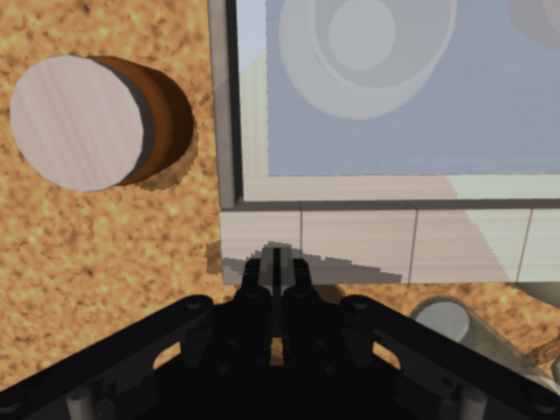

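```bash
python3 -m pendant '[[-0.003,0,0,0,0,-0.3,0],[-0.003,0,0.004,0,0,0,0],[0,0,0.002,0,0,0,0],[0,0,0.002,0,0,0,0],[0,0,0.001,0,0,0,0],[0,0,0,0,0,0,0]]'; python3 - <<'E'
from h import *
togo(S-4*EX)
E
```

```text
clock: 3.85
eef_pos: [487.6, 172.6, 90.2]
eef_rot: [[0.145, -0.989, -0.0], [-0.989, -0.145, -0.0], [0.0, 0.0, -1.0]]
wrist_force: [0.2, 0.7, 0.1]
opening: -0.0
t 3.85 p [487.6 172.6  90.2] F [0.2 0.7 0.1] open -0.0
along 0.5 across -4.3 z 90.2
tool shift mm [-0.5 -0.3  0.2] in target frame [-0.5 -0.3  0.2] rotvec deg [ 0.01 -0.01  0.  ]
```

```bash
python3 -m pendant '[[0,0,0.001,0,0,0,0],[0,0,0,0,0,0,0]]';python3 -m pendant '[[0,0,0.001,0,0,0,0],[0,0,0,0,0,0,0]]'; python3 - <<'E'
from h import *
togo(S-4*EX)
E
```

```text
clock: 4.05
eef_pos: [487.7, 172.7, 90.1]
eef_rot: [[0.145, -0.989, 0.0], [-0.989, -0.145, -0.0], [0.0, -0.0, -1.0]]
wrist_force: [-3.7, -0.8, 13.1]
opening: 0.1
clock: 4.25
eef_pos: [487.7, 172.7, 90.0]
eef_rot: [[0.145, -0.989, 0.001], [-0.989, -0.145, -0.001], [0.001, -0.001, -1.0]]
wrist_force: [-7.9, -3.4, 25.7]
opening: 0.1
t 4.25 p [487.7 172.7  90. ] F [-7.9 -3.4 25.7] open 0.1
along 0.4 across -4.2 z 90.0
tool shift mm [-0.4 -0.2  0. ] in target frame [-0.4 -0.2  0. ] rotvec deg [-0.05 -0.05 -0.01]
```

```bash
python3 -m pendant '[[0,0,-0.0013,0,0,0,0],[0,0,0,0,0,0,0]]';python3 -m pendant '[[0.006,0,0,0,0,0,0],[0.006,0,0,0,0,0,0],[0.006,0,0,0,0,0,0],[0.006,0,0,0,0,0,0]]'; python3 - <<'E'
from h import *
togo(S-4*EX)
E
```

```text
clock: 4.45
eef_pos: [487.9, 172.7, 90.1]
eef_rot: [[0.145, -0.989, 0.001], [-0.989, -0.145, 0.0], [0.0, -0.001, -1.0]]
wrist_force: [-2.6, -1.6, 11.4]
opening: 0.1
clock: 4.85
eef_pos: [491.9, 150.4, 90.1]
eef_rot: [[0.146, -0.989, 0.002], [-0.989, -0.146, 0.002], [-0.002, -0.002, -1.0]]
wrist_force: [-0.6, 3.6, 5.8]
opening: -0.2
t 4.85 p [491.9 150.4  90.1] F [-0.6  3.6  5.8] open -0.2
along 23.0 across -3.3 z 90.1
tool shift mm [-23.    0.7   0.2] in target frame [-23.    0.7   0.1] rotvec deg [-0.12  0.12  0.05]
```

```bash
python3 -m pendant '[[0.008,0,0,0,0,0,0],[0.008,0,0,0,0,0,0],[0.008,0,0,0,0,0,0],[0.008,0,0,0,0,0,0],[0.008,0,0,0,0,0,0]]'; python3 - <<'E'
from h import *
togo(S-4*EX)
E
```

```text
clock: 5.35
eef_pos: [497.7, 110.8, 90.1]
eef_rot: [[0.146, -0.989, 0.002], [-0.989, -0.146, 0.002], [-0.002, -0.002, -1.0]]
wrist_force: [-0.1, 3.9, 5.6]
opening: -0.3
t 5.35 p [497.7 110.8  90.1] F [-0.1  3.9  5.6] open -0.3
along 63.1 across -3.2 z 90.1
tool shift mm [-63.1   0.7   0.3] in target frame [-63.1   0.8   0.1] rotvec deg [-0.12  0.11  0.06]
```

```bash
python3 -m pendant '[[0.008,0,0,0,0,0,0],[0.008,0,0,0,0,0,0],[0.008,0,0,0,0,0,0],[0.008,0,0,0,0,0,0],[0.008,0,0,0,0,0,0],[0.008,0,0,0,0,0,0]]'; python3 -m pendant '[[0.008,0,0,0,0,0,0],[0.008,0,0,0,0,0,0],[0.008,0,0,0,0,0,0],[0.008,0,0,0,0,0,0],[0.008,0,0,0,0,0,0]]'; python3 - <<'E'
from h import *
togo(S-4*EX)
E
```

```text
clock: 5.95
eef_pos: [504.7, 63.2, 90.1]
eef_rot: [[0.146, -0.989, 0.002], [-0.989, -0.146, 0.002], [-0.002, -0.002, -1.0]]
wrist_force: [-0.6, 4.5, 6.6]
opening: -0.0
clock: 6.45
eef_pos: [510.5, 23.7, 90.1]
eef_rot: [[0.146, -0.989, 0.002], [-0.989, -0.146, 0.002], [-0.002, -0.002, -1.0]]
wrist_force: [-0.6, 4.6, 7.2]
opening: 0.2
t 6.45 p [510.5  23.7  90.1] F [-0.6  4.6  7.2] open 0.2
along 151.1 across -3.2 z 90.1
tool shift mm [-151.1    0.6    0.4] in target frame [-1.511e+02  8.000e-01  1.000e-01] rotvec deg [-0.12  0.1   0.06]
```

```bash
python3 -m pendant '[[0.008,0,0,0,0,0,0],[0.008,0,0,0,0,0,0],[0.008,0,0,0,0,0,0],[0.008,0,0,0,0,0,0],[0.008,0,0,0,0,0,0],[0.008,0,0,0,0,0,0]]'; python3 -m pendant '[[0.008,0,0,0,0,0,0],[0.008,0,0,0,0,0,0],[0.008,0,0,0,0,0,0],[0.006,0,0,0,0,0,0]]'; python3 - <<'E'
from h import *
togo(S-4*EX)
d=vision.capture("wrist"); cv2.imwrite("pics/w3.png",d["color"][:,:,::-1])
E
```

```text
clock: 7.05
eef_pos: [517.5, -23.8, 90.1]
eef_rot: [[0.146, -0.989, 0.002], [-0.989, -0.146, 0.002], [-0.002, -0.002, -1.0]]
wrist_force: [-0.1, 5.4, 6.9]
opening: -0.0
clock: 7.45
eef_pos: [521.9, -53.6, 90.2]
eef_rot: [[0.146, -0.989, 0.002], [-0.989, -0.146, 0.002], [-0.002, -0.002, -1.0]]
wrist_force: [-0.1, 5.3, 8.0]
opening: -0.0
t 7.45 p [521.9 -53.6  90.2] F [-0.1  5.3  8. ] open -0.0
along 229.2 across -3.1 z 90.2
tool shift mm [-229.2    0.6    0.5] in target frame [-2.292e+02  9.000e-01  2.000e-01] rotvec deg [-0.12  0.09  0.06]
```

View pics/w3.png

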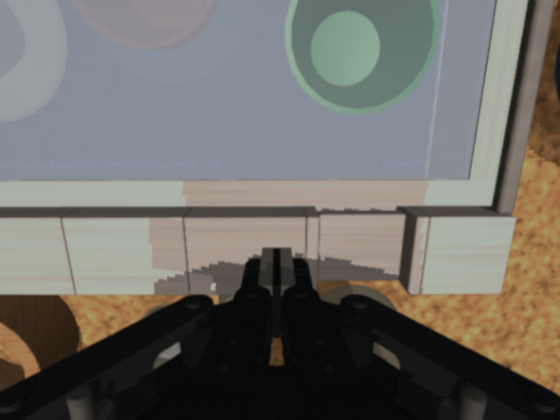

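```bash
for i in 1 2; do :; done; python3 -m pendant '[[0.006,0,0,0,0,0,0],[0.006,0,0,0,0,0,0],[0,0,0,0,0,0,0]]'; python3 -m pendant '[[0.004,0,0,0,0,0,0],[0.004,0,0,0,0,0,0],[0,0,0,0,0,0,0]]'; python3 -m pendant '[[0.004,0,0,0,0,0,0],[0.004,0,0,0,0,0,0],[0,0,0,0,0,0,0]]'; python3 -c "
from h import *
togo(S-3*EX-271*EY)"
```

```text
clock: 7.8
eef_pos: [523.7, -66.2, 90.1]
eef_rot: [[0.145, -0.989, 0.002], [-0.989, -0.145, 0.001], [-0.001, -0.002, -1.0]]
wrist_force: [-0.0, 2.0, 7.2]
opening: 0.4
clock: 8.1
eef_pos: [524.7, -73.6, 90.1]
eef_rot: [[0.145, -0.989, 0.002], [-0.989, -0.145, 0.001], [-0.001, -0.002, -1.0]]
wrist_force: [-0.1, 2.7, 6.4]
opening: 0.1
clock: 8.4
eef_pos: [524.9, -83.4, 89.3]
eef_rot: [[0.144, -0.99, -0.0], [-0.99, -0.144, -0.0], [0.0, 0.0, -1.0]]
wrist_force: [1.0, 0.5, -0.7]
opening: 0.3
t 8.4 p [524.9 -83.4  89.3] F [ 1.   0.5 -0.7] open 0.3
along 259.1 across -4.5 z 89.3
tool shift mm [11.9 -1.5 -0.7] in target frame [11.9 -1.5 -0.7] rotvec deg [ 0.03 -0.02 -0.05]
```

```bash
python3 -m pendant '[[0.006,0,0,0,0,0,0],[0.006,0,0,0,0,0,0],[0,0,0,0,0,0,0]]'; python3 -m pendant '[[0,0,0.003,0,0,0,0],[0,0,0.003,0,0,0,0],[0,0,0,0,0,0,0]]'; python3 - <<'E'
from h import *
togo(S-4*EX-271*EY)
d=vision.capture("wrist"); cv2.imwrite("pics/w4.png",d["color"][:,:,::-1])
E
```

```text
clock: 8.7
eef_pos: [526.7, -95.9, 89.4]
eef_rot: [[0.143, -0.99, -0.0], [-0.99, -0.143, -0.001], [0.001, 0.0, -1.0]]
wrist_force: [-0.1, 0.4, -0.4]
opening: 0.2
clock: 9.0
eef_pos: [526.4, -94.2, 83.1]
eef_rot: [[0.145, -0.989, -0.001], [-0.989, -0.145, 0.0], [-0.0, 0.001, -1.0]]
wrist_force: [0.4, -0.3, 0.2]
opening: 0.0
t 9.0 p [526.4 -94.2  83.1] F [ 0.4 -0.3  0.2] open 0.0
along 270.1 across -4.6 z 83.1
tool shift mm [ 0.9 -0.6 -6.9] in target frame [ 0.9 -0.6 -6.9] rotvec deg [0.05 0.02 0.02]
```

View pics/w4.png

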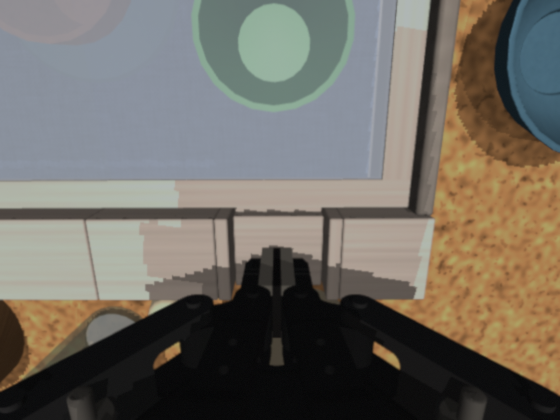

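```bash
python3 -m pendant '[[0.001,0,0.002,0,0,0,0],[0,0,0.002,0,0,0,0],[0,0,0,0,0,0,0]]'; python3 -m pendant '[[0,0,0.002,0,0,0,0],[0,0,0.002,0,0,0,0],[0,0,0.001,0,0,0,0],[0,0,0,0,0,0,0]]';  python3 -m pendant '[[0,0,0.001,0,0,0,0],[0,0,0.001,0,0,0,0],[0,0,0,0,0,0,0]]'
```

```text
clock: 9.35
eef_pos: [526.9, -95.5, 79.5]
eef_rot: [[0.145, -0.989, 0.0], [-0.989, -0.145, -0.0], [0.0, -0.0, -1.0]]
wrist_force: [-0.5, -0.4, 0.3]
opening: 0.1
clock: 9.75
eef_pos: [526.9, -95.5, 74.8]
eef_rot: [[0.145, -0.989, 0.0], [-0.989, -0.145, -0.0], [0.0, -0.0, -1.0]]
wrist_force: [-1.3, -0.2, 4.3]
opening: 0.0
clock: 10.05
eef_pos: [526.9, -95.5, 72.8]
eef_rot: [[0.145, -0.989, 0.0], [-0.989, -0.145, -0.0], [0.0, -0.0, -1.0]]
wrist_force: [-1.2, -0.3, 5.4]
opening: 0.5
```

```bash
python3 -m pendant '[[0,0,0.001,0,0,0,0],[0,0,0,0,0,0,0]]'; python3 -m pendant '[[0,0,0.0005,0,0,0,0],[0,0,0,0,0,0,0]]'; python3 -m pendant '[[0,0,0.0005,0,0,0,0],[0,0,0,0,0,0,0]]'; python3 -m pendant '[[0,0,0.0005,0,0,0,0],[0,0,0,0,0,0,0]]'
```

```text
clock: 10.25
eef_pos: [527.0, -95.5, 72.1]
eef_rot: [[0.145, -0.989, 0.0], [-0.989, -0.145, -0.0], [0.0, -0.0, -1.0]]
wrist_force: [-2.2, 0.2, 7.8]
opening: 0.0
clock: 10.45
eef_pos: [527.0, -95.5, 72.0]
eef_rot: [[0.145, -0.989, 0.0], [-0.989, -0.145, -0.001], [0.001, -0.0, -1.0]]
wrist_force: [-4.9, -0.2, 14.2]
opening: -0.1
clock: 10.65
eef_pos: [527.0, -95.5, 72.0]
eef_rot: [[0.145, -0.989, 0.001], [-0.989, -0.145, -0.001], [0.001, -0.001, -1.0]]
wrist_force: [-6.4, 0.5, 19.7]
opening: -0.1
clock: 10.85
eef_pos: [527.0, -95.5, 71.9]
eef_rot: [[0.145, -0.989, 0.001], [-0.989, -0.145, -0.001], [0.001, -0.001, -1.0]]
wrist_force: [-9.4, -0.3, 26.2]
opening: -0.2
```

The key is against its stop at z = 72.0. I'll retract straight up.

```bash
python3 -m pendant '[[0,0,-0.005,0,0,0,0],[0,0,-0.01,0,0,0,0],[0,0,-0.02,0,0,0,0],[0,0,-0.04,0,0,0,0],[0,0,-0.04,0,0,0,0],[0,0.03,-0.04,0,0,0,0],[0,0.04,0,0,0,0,0],[0,0.04,0,0,0,0,0],[0,0,0,0,0,0,0],[0,0,0,0,0,0,0]]'; python3 - <<'E'
from h import *
for n in("scene","top","wrist"):
    d=vision.capture(n); cv2.imwrite(f"pics/{n}9.png",d["color"][:,:,::-1])
    if n=="scene": cv2.imwrite("pics/s9z.png",cv2.resize(d["color"][130:260,150:400,::-1],None,fx=3.2,fy=3.2,interpolation=cv2.INTER_CUBIC))
print(telemetry.sense()["wrist_force"])
E
```

```text
clock: 11.85
eef_pos: [417.7, -111.7, 225.7]
eef_rot: [[0.144, -0.99, 0.001], [-0.99, -0.144, -0.001], [0.001, -0.001, -1.0]]
wrist_force: [0.4, 0.5, 0.0]
opening: -0.3
[-0.15992145  0.38473437 -0.1096795 ]
```

View pics/s9z.png

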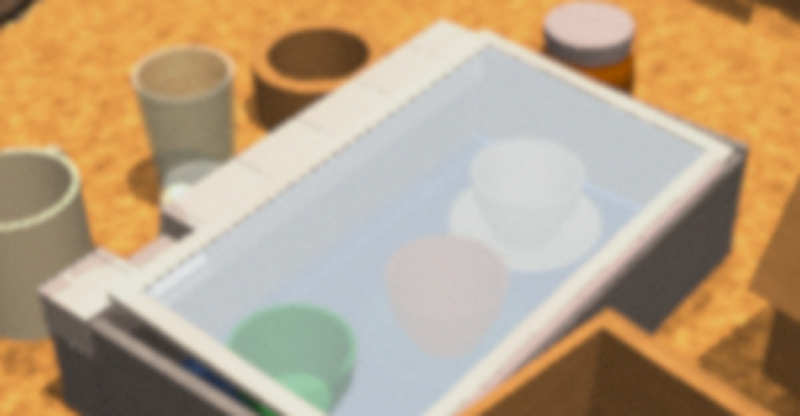

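View pics/top9.png

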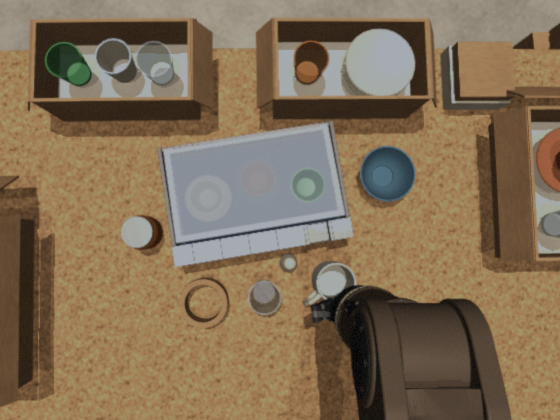

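View pics/wrist9.png

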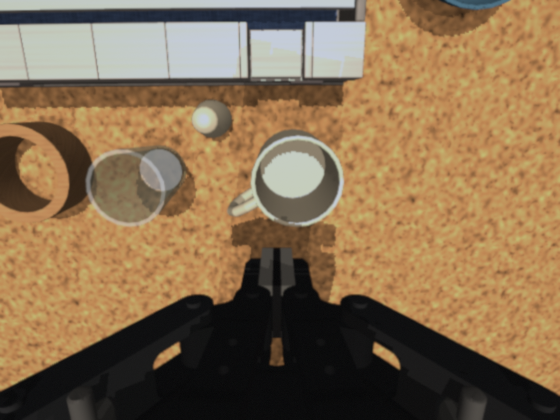

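The scene view shows the lid's front raised at about (110,300), with a dark gap under it. In the top view the bystanders are where they started. The fingers are 135 mm above the mug, and the wrist force reads about zero.

```bash
python3 -c "
from workcell import job
print(job.job_done())"
```

```text
the job is handed in; nothing more can be done
None
```

The lid is ajar and the job is handed in, at about 12 s of the 72 s allowed.

- **Touch and slide:** I touched the left corner block with the shut fingertips at its centre, with rail contact at z = 90 mm. I then slid along the rail at about 5–8 N. The initial touch briefly reached 26 N before I eased off.
- **Finding the notch:** The force dropped to zero between about 250 and 259 mm along the rail. The camera measurements put the notch centre at about 271–272 mm, which agrees with that.
- **Pressing the key:** I pressed it to its hard stop at z = 72.0 mm, which is the full 8 mm of travel. It moved at about 4–8 N, and I pushed to 26 N at the stop to be sure.
- **Last checks:** Pictures show the lid's front raised and the crockery and tape core where they started. I compared the bystanders by eye only, and the arm hid a small part of the mug's side in the top view, though the wrist view showed the mug standing. The gripper is clear at z ≈ 226 mm with wrist force about zero.
- **Disagreement:** The wrist and top cameras differed by up to about 4 mm along the rail for the corner block. The close-up view and the touch settled it.

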